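# Clamp a bamboo handle in the boring jig with its slotted cam screw

## Robot

A 6-joint arm with a two-finger parallel gripper is mounted at the origin on a cart in front of the work surface, level with it; the furniture and walls round the work are solid. World frame = base frame: x ahead of the robot, y to its left, z up, the work surface at z = 0. Lengths are in mm, angles in rad, forces in N, time in s.
With the tool pointing down it reaches from about 275 to 750 mm from the base axis. Payload 10.2 kg.
Tool frame: the origin (TCP) lies between the finger pads; the fingertips stand 14 mm ahead of it and the grasp point (between the pads) lies 5 mm behind it (tip_reach is the distance from the TCP to the fingertips, in mm); z points along the fingers, y is the line along which they close (so a half turn about z gives the same grasp; the last joint's range is limited). The gripper opens to 85 mm and grips with 20 to 120 N. Pads are 22 mm wide; open, the fingers measure 114 mm over their backs; the gripper's body (76 mm by 85 mm) begins 54 mm behind the grasp point. The pads swing forward as they close: fully open they stand 13 mm farther back than shut.
Start: joints at [1.098, 0.313, 1.498, -0, 1.331, -0.223], TCP at [129.798, 508.708, 245.294] pointing down, gripper open.
Joint ranges: [-2.94, 2.94], [-0.97, 2.17], [0.19, 2.56], [-1.23, 4.37], [0.02, 3.11], [-2.88, 2.88]. Speed limits (rad/s): [2.39, 2.39, 3.01, 3.14, 3.14, 3.14].

## Interface

Orientations are given as a unit quaternion [w, x, y, z].
In Python, from rig import * gives the robot as it stands.
- The arm moves only by the tool arm_command, never from a script. Its argument "steps" is a list that holds one entry, the list of rows, each a list of 7 numbers: the opening, from 0 (shut) to 1 (fully open), then the shift along the tool's x, y, z each as a share of 0.05 m, from -1 to 1, then the turn, a rotation vector about the tool's x, y, z each as a share of 0.15 rad, from -1 to 1. A call has 1 to 8 rows; each row shifts and turns the commanded pose from where the row before left it, along the tool's axes as they then stand; what a row does not reach is not made up. A row lasts 1/8 s, in which the tool goes at most 62.5 mm and 10.7 degrees, less where a joint would pass 70% of its speed; a pose out of reach is approached as far as the arm can. A call with a number of a shift or a turn outside -1 to 1 is refused whole. A call with a gripper value outside its range is refused whole. The fingers move at their own pace and stop on an object; "squeeze" is the grip in N (left out, the last holds). Time passes only in rows, so rows that do not move let the fingers close. It gives the time, the measured TCP pose, the force, the opening and the grip force at its end, in the units of the state.
- sense(): the state, without advancing time (a new reading comes with each control period).
- capture(name): name is "scene" or "top"; returns the picture (480x640x3 uint8, red, green, blue); there is no depth.
- get_calibration(name): a dict with "intrinsics" (3x3 intrinsics, pixels), "rvec" (rotation vector, rad) and "tvec" (3), from world to camera coordinates, as OpenCV has them. Camera axes: x right, y down, z forward; pixel columns grow to the right and rows downward; lengths in mm; the calibration is good to about 2 mm. A picture is of the moment at which its call begins. get_calibration takes no time and is no camera call.
- finish_job(): hands the job in; it is judged then, once.
The state is a dict: "time_s": time; "joints": joint angles; "dq": joint speeds; "tau": joint torques, N m; "eef_pos": TCP position; "ee_rot": TCP orientation; "force": force on the tool from outside, world axes, zero at the start; "wrist_torque": the same for the moment, N m; "grip_width": opening from 0.0 (shut) to 1.0 (fully open); "grip_force": force on a finger pad.
Only numpy, scipy, OpenCV 4.12 (cv2) and the standard library are available. Lean on these libraries where they do the work, as an engineer would, in place of code of your own. Each camera call takes 0.05 s, during which the arm holds its last target. There are 200 camera calls.

## Task

Get the bamboo handle in the boring jig ready for drilling: slide it along its channel until its end bears on the guide plate. Then take the flat screwdriver out of the tool block, set its blade into the slot of the cam screw without ramming it, and turn clockwise, with the screwdriver only, until the cam holds the bamboo firmly against the fence; stop as soon as it is tight, or the thin tube is crushed. Put the screwdriver back upright in its hole, and leave the ferrules and the paste jar standing where they are.

Things in the scene. Friction and masses are not known exactly. Their poses are not given: they have to be found in the camera images.
- jig: Boring jig, fixed: dark wooden base 92 x 155 x 16 mm with a channel along its y axis. Origin: centre of the underside; +x from the near side to the fence (a steel bar 9 mm high), +y from the steel guide plate towards the open end; the base ends at y = +75 mm. The fence is set by hand: the channel is 11.7 to 14.3 mm wide, so the cam bites at another angle each time and must be felt.
- guide_face (a point): The point on the guide plate (steel, 60 x 15 mm, its top 42 mm above the bench) where the middle of the bamboo's end comes to bear; axes as the jig's: the bamboo must travel along -y to reach it.
- bamboo: Bamboo handle blank, 11 mm thick, 170 mm long along its own y axis, loose in the jig's channel, lying on the base (its underside 16 mm above the bench), 15 to 27 mm short of the guide plate. Origin: middle of its length, on the underside. Its free +y end sticks out 50 to 62 mm beyond the base and can be pushed or gripped there.
- bamboo_end (a point): Middle of the bamboo's end face that has to bear on the guide plate; the other end lies 170 mm away along +y.
- cam_screw: Slotted cam screw beside the bamboo: steel head 21 mm across, top 34 mm above the bench, slot 3.8 mm wide, 5 mm deep, right across; under it an eccentric disc. Origin: centre of the head's top; x along the slot, z up. Clockwise from above clamps. Running free it takes 0.05 N m; it bites after 0.2 to 1.2 rad, then the torque climbs within 0.2 rad; tight at 0.15 to 0.22 N m. It stays where left.
- driver: Flat screwdriver, 150 mm long, 0.12 kg, standing blade down in the tool block. Origin: middle of the blade's edge; z up the shank, x along the blade's width (14 mm; 2.2 mm thick). Shank 8.4 mm, brass shoulder 27 mm across at z = 62 to 68 mm, oval wooden handle from 72 to 150 mm with two flats facing +-y, 24 mm apart (31 mm across x); grip the flats at about z = 108 mm.
- block_hole (a point): Middle of the mouth of the driver's hole, the middle and widest (19 mm) of three in a row along x, in the top of the wooden tool block (108 x 60 x 68 mm, fixed). The hole goes right through; the driver's shoulder rests on the block's top, the blade's edge 62 mm below it.
- ferrule_a: Turned ferrule blank, 18 mm across, 36 mm high, standing on the bench beyond the jig; a bystander. Origin: centre of its underside.
- ferrule_b: Turned ferrule blank, 18 mm across, 38 mm high, standing on the bench beyond the jig; a bystander. Origin: centre of its underside.
- paste_jar: Glazed paste jar with a cork lid, 62 mm across, 68 mm high, standing on the bench beyond the jig; a bystander. Origin: centre of its underside.
Things that resemble listed ones, but are neither listed nor needed, are in the scene too. What is shaped like the driver but purple is not meant.

How it is judged:
By the outcome, as a careful person would: the job done as asked, in the order asked, and still so for the second after the job is handed in, with the robot touching nothing.
It also fails if it takes over 67 s, if anything falls off the work surface, if the arm or the gripper's body presses on something with over 40 N, if the wrist force passes 120 N, or if a joint passes its speed limit or range.

## Working session

There is one attempt and no reset: what is moved stays moved. The work goes in short steps, Python scripts to look and compute and a tool call to move; the robot and the scene stay as the last step left them, time stands still between calls to the robot, and variables do not carry over. Pictures are saved under pics/ and viewed, at most 10 in all, crops included, and the job is handed in when it is done.

Besides the shell and the picture viewer there is one more tool, called after ">>>" by a JSON object that holds its "method" and its "body", one argument or row to a line. arm_command: Moves the arm, as the interface text tells. Its arguments: {"type":"object","properties":{"steps":{"type":"array"},"squeeze":{"type":"number"}},"required":["steps"]}

```bash
mkdir -p pics; python3 - <<'E'
from rig import *
import cv2
for n in("scene","top"):
    im=capture(n); cv2.imwrite(f"pics/{n}0.png",im[:,:,::-1]); c=get_calibration(n); print(n,c)
print(sense())
E
```

```text
scene {'intrinsics': array([[622.5338121 ,   0.        , 319.52169694],
       [  0.        , 622.5338121 , 243.01608997],
       [  0.        ,   0.        ,   1.        ]]), 'rvec': array([ 2.02660412, -0.53066354,  0.31492908]), 'tvec': array([-381.37959784,  300.40510192,  543.23201419])}
top {'intrinsics': array([[479.16021701,   0.        , 323.97775281],
       [  0.        , 479.16021701, 240.33906826],
       [  0.        ,   0.        ,   1.        ]]), 'rvec': array([ 2.13143478, -2.13822001,  0.21859023]), 'tvec': array([231.66451825, 566.26952651, 856.13815298])}
{'time_s': 0.1, 'joints': array([ 1.09760413e+00,  3.13397955e-01,  1.49831041e+00, -3.82325378e-07,
        1.33098617e+00, -2.23417917e-01]), 'dq': array([-0.00104796, -0.00093677, -0.00261025,  0.00083473, -0.00068244,
       -0.00148757]), 'tau': array([ 3.75048083e-03, -4.12900686e+01, -2.60139227e+01, -1.46914517e-04,
        3.09416318e-03,  6.15113890e-05]), 'eef_pos': array([129.70348365, 508.52764675, 244.80937453]), 'ee_rot': array([-1.87865726e-04,  1.24562689e-01,  9.92211587e-01, -5.17925223e-04]), 'force': array([ 0.8199646 , -0.47517938, -0.72365245]), 'wrist_torque': array([ 0.05502349, -0.03639705, -0.02624202]), 'grip_force': 0.0, 'grip_width': 0.9999332763066849}
```

View pics/scene0.png

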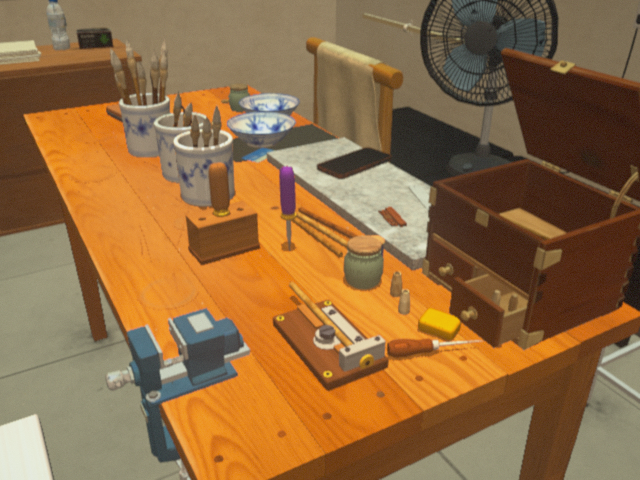

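View pics/top0.png

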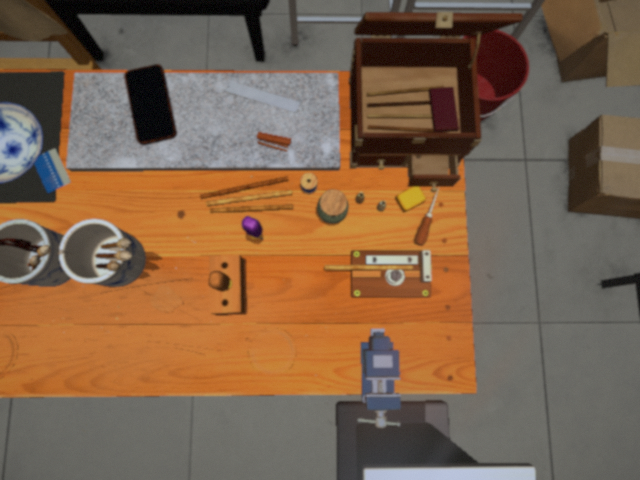

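The scene view shows the jig at about (330,340), the tool block at (222,232) with the orange driver, and the purple decoy at (288,205). In the top view the jig is at (391,274) and the block at (227,284). Next I'll take enlarged crops with pixel grids.

```bash
cat > h.py <<'E'
import numpy as np, cv2
from rig import *
def cal(n):
    c=get_calibration(n); return np.array(c["intrinsics"]),np.array(c["rvec"],float),np.array(c["tvec"],float)
def proj(n,p):
    K,r,t=cal(n); return cv2.projectPoints(np.array(p,float).reshape(-1,3),r,t,K,None)[0].reshape(-1,2)
def ray(n,uv):
    K,r,t=cal(n); R=cv2.Rodrigues(r)[0]; return -R.T@t, R.T@np.linalg.inv(K)@np.array([uv[0],uv[1],1.])
def cast(n,uv,z):
    o,d=ray(n,uv); return o+d*(z-o[2])/d[2]
def two(a,b):
    o1,d1=ray("top",a);o2,d2=ray("scene",b)
    s=np.linalg.lstsq(np.c_[d1,-d2],o2-o1,rcond=None)[0]
    p,q=o1+s[0]*d1,o2+s[1]*d2; return (p+q)/2,np.linalg.norm(p-q)
def crop(im,x,y,w,h,f):
    c=cv2.resize(im[y:y+h,x:x+w],None,fx=f,fy=f,interpolation=cv2.INTER_CUBIC)
    for i in range(0,w,10):
        if (x+i)%10==0: cv2.putText(c,str(x+i),(i*f,8),0,.3,(255,255,255),1);cv2.line(c,(i*f,9),(i*f,14),(255,255,255),1)
    for j in range(0,h,10): cv2.putText(c,str(y+j),(0,j*f+4),0,.3,(255,255,255),1)
    return c
E
python3 - <<'E'
from h import *
t=cv2.imread("pics/top0.png");s=cv2.imread("pics/scene0.png")
A=crop(t,320,240,120,60,6)
B=crop(t,200,240,60,80,4)
cv2.imwrite("pics/a.png",A)
C=crop(s,270,280,130,110,6)[:600,:800];cv2.imwrite("pics/c.png",C)
D=crop(s,180,150,80,120,4)
o=np.zeros((480,560+20,3),np.uint8);o[:320,:240]=B;o[:480,260:]=D;cv2.imwrite("pics/d.png",o)
print(proj("top",[[0,0,0],[130,508,245]]))
E
cp h.py pics/ ; rm pics/h.py
```

```text
[[453.63488869 557.26669059]
 [116.6396165  541.1900136 ]]
```

View pics/a.png

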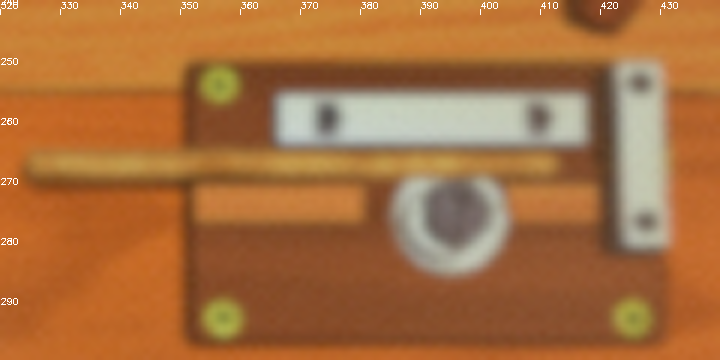

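View pics/c.png

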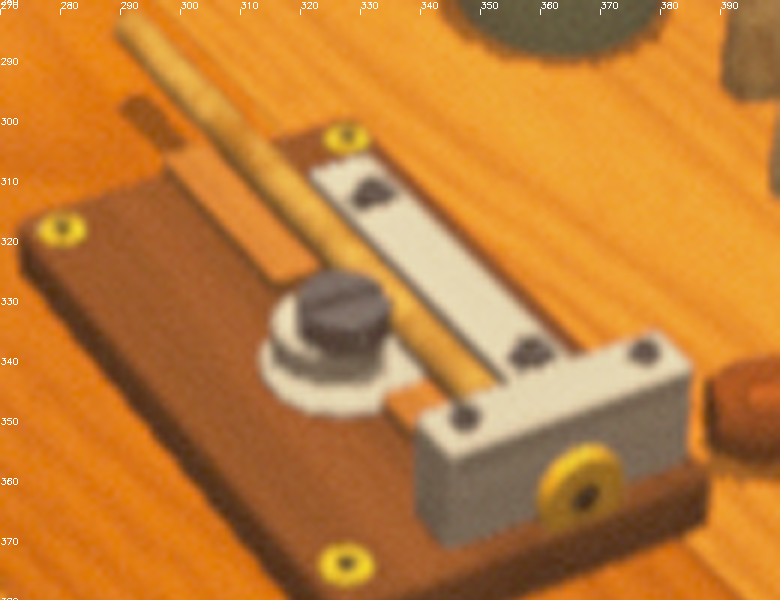

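View pics/d.png

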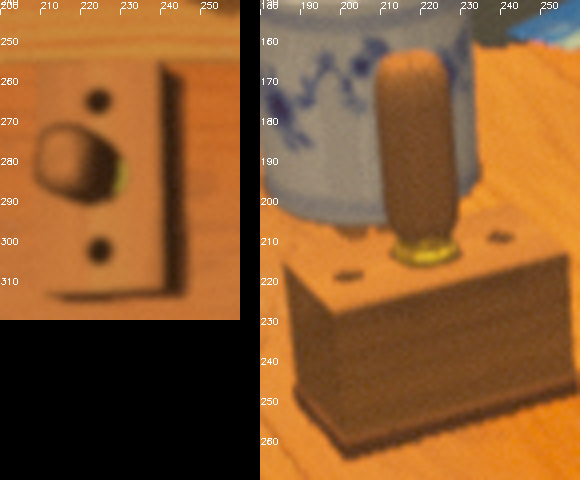

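The crops show the brass base screws in the top view near (356,254), (357,293) and (425,293). The cam head is at about (395.6,275.4) in the top view and (327,329) in the scene view. The empty block holes are at (224,265) and (224,302) in the top view, and (201.6,218.6) and (239.9,208.9) in the scene view. The bamboo end is near x=412. Next I'll compute positions and take a contrast close-up of the slot and handle.

```bash
python3 - <<'E'
from h import *
t=cv2.imread("pics/top0.png");s=cv2.imread("pics/scene0.png")
def st(c,f):
    c=c.astype(float); lo,hi=np.percentile(c,2),np.percentile(c,98)
    return cv2.resize(np.clip((c-lo)/(hi-lo)*255,0,255).astype(np.uint8),None,fx=f,fy=f,interpolation=cv2.INTER_CUBIC)
g=[cv2.cvtColor(i,6) for i in(t,s)]
o=np.zeros((600,800),np.uint8)
a=st(g[1][322:342,316:338],16);o[:a.shape[0],:a.shape[1]]=a   # scene slot
b=st(g[0][266:286,386:406],16);o[:320,400:720]=b            # top slot
c=st(g[0][266:294,204:234],9);o[340:340+c.shape[0],:c.shape[1]]=c  # handle top
d=st(g[0][255:285,404:434],8);o[340:580,400:640]=d
cv2.imwrite("pics/e.png",o)
P=lambda *a:print(*[np.round(x,1) if not isinstance(x,str) else x for x in a])
f=lambda X,Y,x0,y0,k:((X+.5)/k-.5+x0,(Y+.5)/k-.5+y0)
TL,BL,BR=[cast("top",f(X,Y,320,240,6),17) for X,Y in((219,84),(222,318),(633,318))]
P("topscrews",TL,BL,BR)
sc=[cast("scene",f(X,Y,270,280,6),17) for X,Y in((347,138),(62,229),(347,565))]
P("scenescrews",*sc)
for n,q in(("top",(TL,BL,BR)),("scene",sc)):
    d1=q[0]-q[1];d2=q[1]-q[2];P(n,"len",np.linalg.norm(d1),np.linalg.norm(d2),"ctr",(q[0]+q[2])/2);print("yaw",np.arctan2(d1[1],d1[0]),np.arctan2(-d2[0],d2[1]))
P("cam",cast("top",f(456,215,320,240,6),34),cast("scene",f(345,294,270,280,6),34))
P("hole top",cast("top",f(98,100,200,240,4),68),cast("top",f(98,250,200,240,4),68))
P("hole sc",cast("scene",f(88,276,180,150,4),68),cast("scene",f(241,237,180,150,4),68))
P("bamboo end top, free",cast("top",f(558,163,320,240,6),22),cast("top",f(26,166,320,240,6),22))
P("plate face",cast("top",f(612,160,320,240,6),42),cast("scene",f(420,415,270,280,6),42))
E
```

```text
topscrews [546.7 166.6  17. ] [470.8 167.   17. ] [470.3  34.6  17. ]
scenescrews [544.5 166.   17. ] [468.6 166.2  17. ] [468.   33.8  17. ]
top len 75.9 132.4 ctr [508.5 100.6  17. ]
yaw -0.004610387903331981 -0.0035307023637286545
scene len 75.9 132.4 ctr [506.3  99.9  17. ]
yaw -0.003479910710834135 -0.004233015636064144
cam [501.8  93.5  34. ] [501.8  93.4  34. ]
hole top [518.7 412.9  68. ] [450.7 410.6  68. ]
hole sc [448.3 409.8  68. ] [517. 413.  68.]
bamboo end top, free [519.9  57.9  22. ] [519.3 229.7  22. ]
plate face [518.2  44.9  42. ] [489.4  41.4  42. ]
```

View pics/e.png

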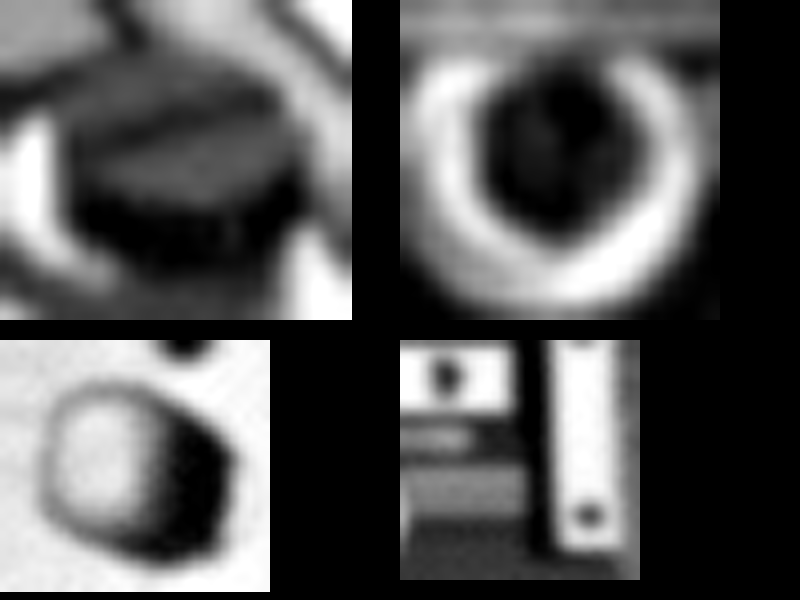

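The close-up shows the slot in the scene view as a dark line from (320.9,331.5) to (333,327.4), with the head centre at about (326.8,329.6). The handle's flats face roughly ±y.

```bash
python3 - <<'E'
from h import *
t=cv2.imread("pics/top0.png");s=cv2.imread("pics/scene0.png")
a,b=cast("scene",(320.8,331.5),33),cast("scene",(333,327.4),33)
print("slot",a,b,np.arctan2(*(b-a)[1::-1]))
g=cv2.cvtColor(s,6).astype(float)
# dark ridge per column
pts=[]
for x in range(322,333):
    y0=331.5-(x-320.8)*.336; c=np.arange(int(round(y0))-2,int(round(y0))+3); w=np.clip(g[c,x].max()-g[c,x],0,None)**2; pts.append((x,(w*c).sum()/w.sum()))
w=np.array([cast("scene",p,33)[:2] for p in pts]);print(np.round(pts,1).tolist()); 
v=np.linalg.svd(w-w.mean(0))[2][0];print("slotfit",np.arctan2(v[1],v[0]),w.mean(0))
print("cam centre scene",cast("scene",(326.8,329.6),34))
# handle top
big=cv2.resize(cv2.cvtColor(t,6)[266:294,204:234],None,fx=9,fy=9,interpolation=2)
hsv=cv2.cvtColor(t,40)
print(cast("top",(215.5,278.5),156), "driver top scene",cast("scene",(219.5,165),156))
for T in(100,110,120,130):
    m=((big<T)*255).astype(np.uint8);cs=max(cv2.findContours(m,0,2)[0],key=cv2.contourArea);print(T,cv2.minAreaRect(cs))
print("hole px",proj("top",[[483.7,411.6,68],[483.7,411.6,156],[483.7,411.6,78]]),proj("scene",[[483.7,411.6,68],[483.7,411.6,156]]))
E
```

```text
slot [492.22708637  93.12397449  33.        ] [510.54558078  92.96096145  33.        ] -0.008898588321630981
[[322.0, 331.2], [323.0, 330.3], [324.0, 330.0], [325.0, 329.6], [326.0, 329.2], [327.0, 329.0], [328.0, 328.8], [329.0, 328.4], [330.0, 328.2], [331.0, 328.2], [332.0, 328.4]]
slotfit -0.07814648953490698 [501.71948809  93.41681195]
cam centre scene [500.39825903  91.68535858  34.        ]
[484.15395303 409.61799596 156.        ] driver top scene [484.59731933 405.27429238 156.        ]
100 ((150.2025604248047, 140.75205993652344), (185.43133544921875, 166.89361572265625), 22.858762741088867)
110 ((138.2864990234375, 136.0189208984375), (199.47613525390625, 185.95938110351562), 8.972626686096191)
120 ((136.20675659179688, 136.1905517578125), (211.121337890625, 193.49758911132812), 8.972626686096191)
130 ((109.35383605957031, 122.16925048828125), (302.724853515625, 195.0963592529297), 25.559967041015625)
hole px [[224.19571144 283.79651242]
 [214.27019644 278.78102042]
 [223.16851173 283.27745503]] [[221.61103373 213.48785184]
 [217.49721818 163.78856138]]
```

>>> {"method": "arm_command", "body": {
  "steps": [
    [[0,0,0,0,0,0,-1],[0,0,0,0,0,0,-0.9]]
  ],
  "squeeze": 40
}}

```text
time_s: 0.35
eef_pos: [129.7, 508.6, 244.9]
ee_rot: [-0.0, -0.02, 1.0, -0.0]
force: [-0.2, 0.7, 0.7]
grip_width: 0.608
grip_force: 0.0
```

>>> {"method": "arm_command", "body": {
  "steps": [
    [[0,-0.95,-0.67,0,0,0,0],[0,-0.95,-0.67,0,0,0,0],[0,-0.95,-0.67,0,0,0,0],[0,-0.95,-0.67,0,0,0,0],[0,-0.95,-0.67,0,0,0,0],[0,-0.95,-0.67,0,0,0,0],[0,-0.95,-0.67,0,0,0,0],[0,-0.95,-0.67,0,0,0,0.27]]
  ]
}}

```text
time_s: 1.35
eef_pos: [520.4, 252.9, 245.0]
ee_rot: [-0.0, 0.003, 1.0, 0.0]
force: [0.4, 0.3, -0.1]
grip_width: 0.0
grip_force: 0.0
```

>>> {"method": "arm_command", "body": {
  "steps": [
    [[0,0,0.1,0.9,0,0,0],[0,0,0,0.9,0,0,0],[0,0,0,0.9,0,0,0],[0,0,0,0.9,0,0,0],[0,0,0,0.5,0,0,0],[0,0,0,0.24,0,0,0],[0,0,-0.15,0,0,0,0]]
  ]
}}

```text
time_s: 2.22
eef_pos: [518.8, 251.7, 28.1]
ee_rot: [-0.0, 0.002, 1.0, -0.0]
force: [-0.3, -0.3, 0.1]
grip_width: 0.002
grip_force: 0.0
```

>>> {"method": "arm_command", "body": {
  "steps": [
    [[0,0,-0.08,0,0,0,0],[0,0,-0.08,0,0,0,0],[0,0,-0.08,0,0,0,0],[0,0,-0.08,0,0,0,0]]
  ]
}}

```text
time_s: 2.72
eef_pos: [519.1, 235.5, 28.6]
ee_rot: [0.0, 0.003, 1.0, 0.0]
force: [0.7, 0.7, 0.4]
grip_width: 0.002
grip_force: 0.2
```

>>> {"method": "arm_command", "body": {
  "steps": [
    [[0,0,-0.06,0,0,0,0],[0,0,-0.06,0,0,0,0]]
  ]
}}

```text
time_s: 2.98
eef_pos: [518.9, 229.6, 28.3]
ee_rot: [0.0, 0.003, 1.0, 0.0]
force: [0.1, 1.1, 0.9]
grip_width: 0.002
grip_force: 0.3
```

>>> {"method": "arm_command", "body": {
  "steps": [
    [[0,0,-0.04,0,0,0,0],[0,0,-0.04,0,0,0,0]]
  ]
}}

```text
time_s: 3.22
eef_pos: [518.9, 226.1, 28.4]
ee_rot: [0.0, 0.003, 1.0, 0.0]
force: [-1.2, 8.7, 0.6]
grip_width: -0.004
grip_force: 4.4
```

>>> {"method": "arm_command", "body": {
  "steps": [
    [[0,0,-0.04,0,0,0,0]]
  ]
}}

```text
time_s: 3.35
eef_pos: [518.9, 225.5, 28.5]
ee_rot: [0.001, 0.003, 1.0, 0.002]
force: [0.4, 19.4, 1.0]
grip_width: -0.0
grip_force: 9.3
```

>>> {"method": "arm_command", "body": {
  "steps": [
    [[0,0,-0.04,0,0,0,0]]
  ]
}}

```text
time_s: 3.48
eef_pos: [519.0, 225.0, 28.8]
ee_rot: [0.001, 0.003, 1.0, 0.003]
force: [0.2, 29.5, 0.8]
grip_width: -0.001
grip_force: 14.4
```

Force rose to about 30 N, so the bamboo bears on the plate. I'm backing off and lifting.

>>> {"method": "arm_command", "body": {
  "steps": [
    [[0,0,0.2,0,0,0,0],[0,0,0.4,0,0,0,0],[0,0,0.3,-0.9,0,0,0],[0.6,0.1,0.6,-0.95,0,0,0],[0.6,0.2,0.7,-0.9,0,0,0],[0.6,0.2,0.7,-0.95,0,0,-0.13],[0.6,0.2,0.7,-0.6,0,0,-0.13]]
  ]
}}

```text
time_s: 4.35
eef_pos: [483.5, 403.7, 245.9]
ee_rot: [0.001, -0.017, 1.0, 0.0]
force: [0.8, -0.1, -0.4]
grip_width: 0.597
grip_force: 0.0
```

```bash
python3 - <<'E'
from h import *
t=capture("top")[:,:,::-1].copy();s=capture("scene")[:,:,::-1].copy();cv2.imwrite("pics/t1.png",t);cv2.imwrite("pics/s1.png",s)
o=np.zeros((600,780,3),np.uint8);o[:240,:480]=crop(t,320,240,120,60,4);o[250:250+350,:440]=crop(s,280,280,110,90,4)[:350];o[:560,490:780]=cv2.resize(crop(s,170,130,110,210,3),(290,560));cv2.imwrite("pics/f.png",o)
# driver yaw cue: scene handle width & centre at mid-height using brown-vs-white; skip
E
```

```text
(no output)
```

View pics/f.png

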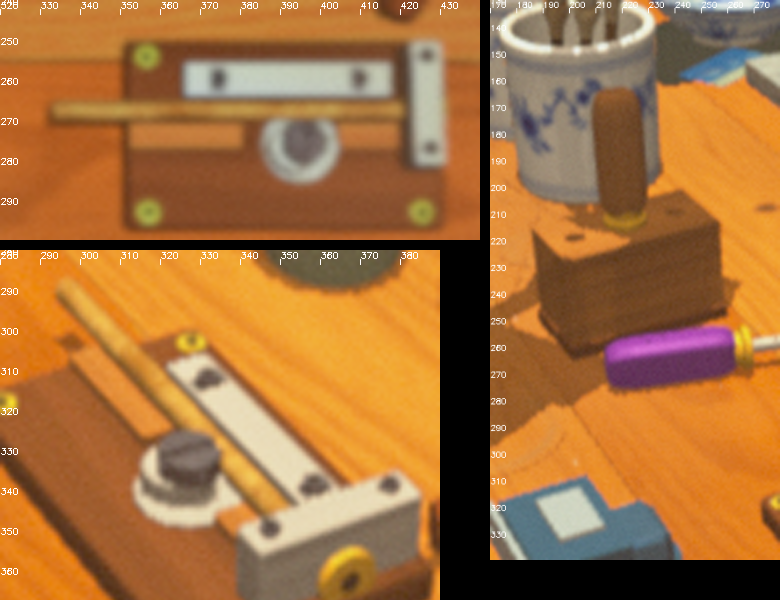

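Top view: the bamboo's end now touches the guide plate at column 420, and the free end is at column 332. The purple decoy has toppled and lies beside the block, at scene (210–270, 260), clear of the driver. The driver is untouched.

>>> {"method": "arm_command", "body": {
  "steps": [
    [[0.6,0,0.16,0.6,0,0,0],[0.6,0,0,0.6,0,0,0],[0.6,0,0,0.5,0,0,0],[0.6,0,0,0.5,0,0,0],[0.6,0,0,0.4,0,0,0],[0.6,0,0,0.16,0,0,0],[0.6,0,0,0,0,0,0]]
  ]
}}

```text
time_s: 5.32
eef_pos: [483.7, 409.5, 104.8]
ee_rot: [-0.0, -0.017, 1.0, -0.0]
force: [0.8, 1.0, 0.1]
grip_width: 0.599
grip_force: 0.0
```

>>> {"method": "arm_command", "body": {
  "steps": [
    [[0.4,0,0,0,0,0,0],[0.3,0,0,0,0,0,0],[0.2,0,0,0,0,0,0],[0.1,0,0,0,0,0,0],[0,0,0,0,0,0,0],[0,0,0,0,0,0,0],[0,0,0,0,0,0,0]]
  ],
  "squeeze": 40
}}

```text
time_s: 6.2
eef_pos: [484.0, 409.9, 106.1]
ee_rot: [0.0, -0.017, 1.0, 0.0]
force: [-1.6, 0.1, 6.8]
grip_width: 0.28
grip_force: 39.3
```

```bash
python3 -c "
from rig import *
s=sense();print({k:s[k].round(4) if hasattr(s[k],'round') else s[k] for k in('joints','force','wrist_torque','eef_pos','ee_rot','grip_width','grip_force')})"
```

```text
{'joints': array([ 0.5182,  0.6776,  1.3079,  0.    ,  1.155 , -1.0863]), 'force': array([-1.5794,  0.0523,  6.8346]), 'wrist_torque': array([-0.0741,  0.2247, -0.0007]), 'eef_pos': array([484.0348, 409.9031, 106.1025]), 'ee_rot': array([ 5.000e-04, -1.690e-02,  9.999e-01,  3.000e-04]), 'grip_width': 0.2800769091979432, 'grip_force': 39.33879017829895}
```

>>> {"method": "arm_command", "body": {
  "steps": [
    [[0,0,0,-0.1,0,0,0],[0,0,0,-0.4,0,0,0],[0,0,0,-0.5,0,0,0],[0,0,0,-0.6,0,0,0],[0,0,0,-0.6,0,0,0],[0,0,0,-0.3,0,0,0],[0,0,0,0,0,0,0]]
  ],
  "squeeze": 60
}}

```text
time_s: 7.08
eef_pos: [484.0, 409.8, 230.5]
ee_rot: [0.0, -0.017, 1.0, 0.0]
force: [-0.3, 0.2, -1.8]
grip_width: 0.274
grip_force: 58.9
```

```bash
python3 - <<'E'
from h import *
s=sense();print(s["eef_pos"].round(1),s["ee_rot"].round(3),s["grip_width"],s["joints"].round(2))
t=capture("top")[:,:,::-1].copy();c=capture("scene")[:,:,::-1].copy();cv2.imwrite("pics/t2.png",t);cv2.imwrite("pics/s2.png",c)
o=np.zeros((600,790,3),np.uint8);o[:360,:420]=crop(t,190,245,70,60,6);o[:600,430:790]=crop(c,190,80,60,100,6)[:600,:360];cv2.imwrite("pics/g.png",o)
E
```

```text
[484.  409.8 230.5] [ 0.    -0.017  1.     0.   ] 0.2740468886062511 [ 0.52  0.57  1.16 -0.    1.42 -1.09]
```

View pics/g.png

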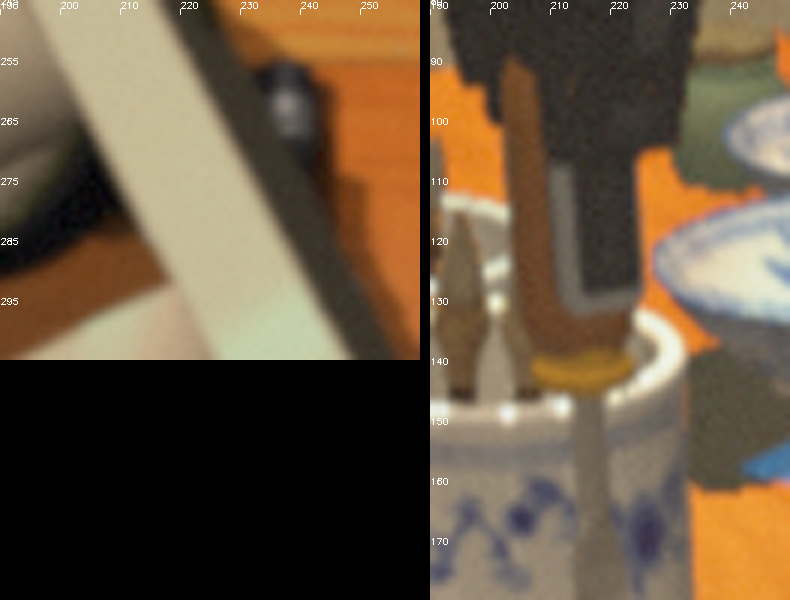

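The scene crop shows the driver held upright by its flats, brass shoulder at (214,140) and shank centre near column 216.5 at row 165. I'll check its offset in the gripper against the predicted axis.

```bash
python3 - <<'E'
from h import *
c=cv2.imread("pics/s2.png")
for z in (0,10,20,30,40,50,65,0): print(z,proj("scene",[[484,409.8,130.4+z],[488,409.8,130.4+z],[484,413.8,130.4+z]]).round(1).tolist())
h=cv2.cvtColor(c,40).astype(int)
for r in (152,158,164,170,176,182,186,190,194,198): print(r,[(int(c[r,x].min()),int(h[r,x,1])) for x in range(208,226)])
E
```

```text
0 [[219.3, 179.0], [221.7, 178.6], [218.4, 178.2]]
10 [[218.8, 173.3], [221.2, 172.8], [217.9, 172.4]]
20 [[218.4, 167.4], [220.7, 167.0], [217.4, 166.6]]
30 [[217.9, 161.5], [220.3, 161.1], [217.0, 160.7]]
40 [[217.4, 155.6], [219.8, 155.1], [216.5, 154.8]]
50 [[216.9, 149.6], [219.3, 149.1], [216.0, 148.8]]
65 [[216.1, 140.4], [218.6, 140.0], [215.2, 139.7]]
0 [[219.3, 179.0], [221.7, 178.6], [218.4, 178.2]]
152 [(110, 57), (114, 56), (113, 52), (114, 52), (111, 53), (101, 51), (90, 59), (87, 62), (88, 56), (82, 63), (85, 52), (97, 38), (100, 25), (103, 25), (103, 29), (103, 32), (99, 35), (99, 32)]
158 [(114, 38), (111, 45), (111, 51), (113, 52), (119, 54), (117, 57), (98, 60), (89, 59), (86, 59), (81, 69), (83, 63), (90, 59), (104, 63), (114, 57), (105, 61), (111, 56), (108, 58), (102, 62)]
164 [(92, 27), (97, 13), (103, 23), (107, 14), (101, 10), (91, 18), (97, 30), (90, 50), (85, 63), (87, 59), (81, 69), (83, 45), (93, 13), (99, 19), (106, 33), (102, 12), (91, 18), (84, 36)]
170 [(115, 58), (112, 61), (110, 53), (115, 41), (112, 42), (103, 48), (91, 57), (87, 62), (84, 60), (80
[... 590 characters left out ...]
 59), (108, 65), (110, 62), (109, 62), (105, 65), (108, 61), (109, 63), (108, 64), (111, 61)]
190 [(119, 57), (115, 61), (118, 58), (114, 62), (116, 59), (110, 64), (110, 63), (114, 62), (116, 59), (114, 60), (111, 64), (108, 64), (109, 61), (107, 63), (108, 61), (109, 62), (108, 61), (111, 60)]
194 [(118, 61), (113, 64), (115, 62), (114, 60), (113, 64), (118, 56), (116, 59), (114, 64), (115, 61), (115, 63), (111, 61), (110, 60), (108, 64), (112, 58), (107, 63), (106, 66), (107, 66), (109, 62)]
198 [(116, 60), (114, 61), (116, 60), (113, 60), (113, 62), (115, 57), (112, 62), (111, 58), (109, 59), (110, 57), (106, 55), (107, 50), (103, 51), (107, 42), (102, 44), (99, 46), (103, 45), (99, 46)]
```

>>> {"method": "arm_command", "body": {
  "steps": [
    [[0,0,-0.5,0,0,0,0],[0,0,-0.9,0,0,0,0],[0,-0.04,-0.95,0,0,0,0],[0,-0.04,-0.95,0,0,0,0],[0,-0.04,-0.95,0,0,0,0],[0,-0.04,-0.95,0,0,0,0],[0,0,-0.8,0,0,0,0],[0,0,-0.34,0,0,0,0.43]]
  ]
}}

```text
time_s: 8.18
eef_pos: [502.2, 91.6, 229.3]
ee_rot: [-0.001, 0.018, 1.0, 0.0]
force: [0.6, -0.1, -1.0]
grip_width: 0.274
grip_force: 59.1
```

>>> {"method": "arm_command", "body": {
  "steps": [
    [[0,0,0,0.5,0,0,0],[0,0,0,0.6,0,0,0],[0,0,0,0.5,0,0,0],[0,0,0,0.17,0,0,0],[0,0,0,0,0,0,0],[0,0,0,0,0,0,0]]
  ]
}}

```text
time_s: 8.93
eef_pos: [503.0, 93.3, 142.7]
ee_rot: [0.001, 0.015, 1.0, -0.0]
force: [0.2, -1.0, -1.0]
grip_width: 0.274
grip_force: 59.1
```

```bash
python3 - <<'E'
from h import *
s=sense();print(s["eef_pos"].round(1),s["ee_rot"].round(4),s["joints"].round(2))
c=capture("scene")[:,:,::-1].copy();t=capture("top")[:,:,::-1].copy();cv2.imwrite("pics/s3.png",c);cv2.imwrite("pics/t3.png",t)
o=np.zeros((600,800,3),np.uint8);o[:600,:480]=crop(c,305,283,48,60,10);o[:300,490:790]=crop(t,370,245,60,60,5)
cv2.imwrite("pics/i.png",o)
print("pred tip ctr",proj("scene",[s["eef_pos"]-[0,0,100.1]]))
E
```

```text
[503.   93.3 142.7] [ 8.000e-04  1.550e-02  9.999e-01 -0.000e+00] [-0.05  0.39  1.68  0.    1.07 -1.59]
pred tip ctr [[327.92723328 323.0470642 ]]
```

View pics/i.png

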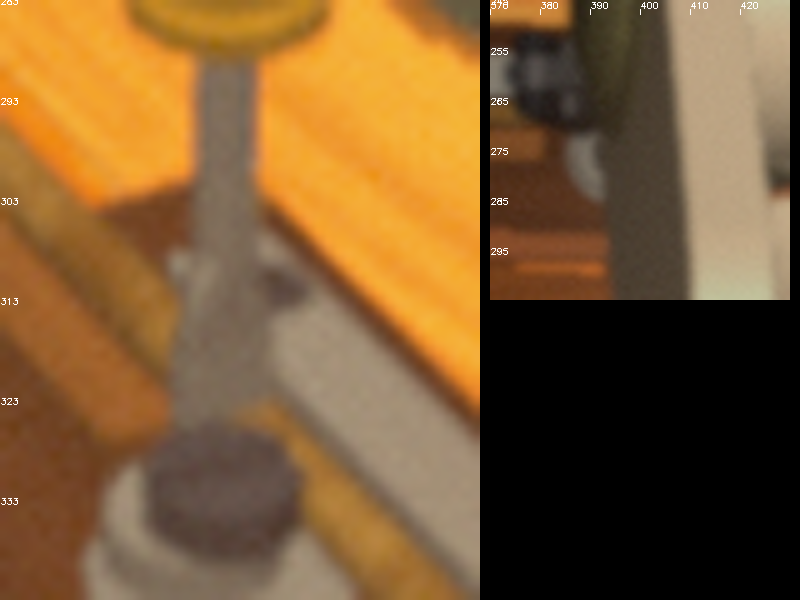

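The scene crop shows the blade hovering over the head, spanning columns about 322–332, with its edge near row 324. The head centre is about (327,330). I'll refine the edge numerically against the slot in the same view.

```bash
python3 - <<'E'
from h import *
c=cv2.imread("pics/s3.png"); g=cv2.GaussianBlur(cv2.cvtColor(c,6).astype(np.float32),(0,0),.7)
for r in range(316,337): print(r,g[r,317:341].astype(int).tolist())
for uv in((326.75,323.85),(326.75,323.4),(326.75,324.4)): print(cast("scene",uv,42.6))
print("slot",cast("scene",(326.8,329.45),34),cast("scene",(326.8,329.1),33))
print("edge pred px (tip -2x)",proj("scene",[[501+k*7,93.3-k*.03*7,42.6] for k in(-1,0,1)]).round(1).tolist())
E
```

```text
316 [91, 98, 109, 116, 117, 111, 109, 108, 105, 105, 105, 105, 105, 108, 114, 128, 141, 146, 147, 148, 146, 146, 142, 135]
317 [92, 94, 102, 110, 112, 108, 106, 107, 105, 106, 107, 107, 107, 109, 115, 129, 142, 147, 147, 148, 146, 146, 145, 143]
318 [97, 93, 96, 102, 106, 106, 107, 107, 107, 106, 108, 109, 109, 109, 116, 129, 142, 147, 147, 146, 146, 147, 146, 146]
319 [103, 98, 94, 95, 100, 105, 108, 110, 109, 108, 108, 109, 108, 109, 115, 126, 138, 146, 147, 146, 146, 148, 147, 147]
320 [109, 104, 97, 93, 95, 101, 108, 111, 110, 109, 109, 108, 109, 109, 112, 120, 132, 141, 145, 146, 147, 147, 146, 147]
321 [110, 107, 102, 98, 97, 101, 106, 109, 109, 109, 109, 109, 109, 109, 110, 113, 122, 134, 143, 147, 147, 146, 146, 146]
322 [111, 109, 108, 105, 102, 102, 106, 109, 109, 109, 109, 109, 109, 109, 110, 110, 113, 123, 135, 144, 146, 147, 146, 146]
323 [111, 110, 110, 109, 106, 105, 106, 108, 108, 107, 108, 109, 110, 112, 113, 110, 108, 111, 122, 136, 144, 147, 147, 147]
324 [110, 109, 108, 107, 105, 103, 104, 105, 103, 102, 103, 105, 108, 111, 114, 112, 107, 106, 111, 123, 136, 144, 
[... 912 characters left out ...]
83, 76, 77, 81, 82, 83, 85, 86, 86, 85, 83, 81, 78, 74, 80, 99, 118, 129, 133, 132, 127]
334 [140, 132, 107, 83, 73, 72, 76, 78, 79, 81, 81, 81, 81, 78, 75, 72, 70, 78, 96, 112, 123, 129, 131, 130]
335 [138, 132, 111, 88, 75, 71, 72, 73, 74, 74, 75, 75, 75, 74, 71, 68, 71, 84, 99, 109, 115, 122, 128, 130]
336 [133, 134, 121, 102, 85, 76, 72, 72, 72, 71, 71, 72, 73, 73, 71, 72, 83, 102, 113, 113, 110, 114, 123, 129]
[500.72180626  92.51451525  42.6       ]
[501.20890834  93.35790384  42.6       ]
[500.12784841  91.48611218  42.6       ]
slot [500.55905812  91.96372765  34.        ] [501.60504074  93.75829647  33.        ]
edge pred px (tip -2x) [[321.9, 325.0], [326.6, 323.5], [331.4, 322.0]]
```

>>> {"method": "arm_command", "body": {
  "steps": [
    [[0,0,0,0.1,0,0,0],[0,0,0,0.04,0,0,0],[0,0,0,0,0,0,0]]
  ]
}}

```text
time_s: 9.4
eef_pos: [502.4, 93.2, 134.6]
ee_rot: [-0.0, 0.015, 1.0, -0.0]
force: [-0.6, -1.0, -1.3]
grip_width: 0.273
grip_force: 59.1
```

```bash
python3 - <<'E'
from h import *
s=sense();print(s["eef_pos"].round(1),s["ee_rot"].round(4),s["force"].round(1))
I=[]
for k in range(4): I.append(capture("scene")[:,:,::-1].astype(np.float32))
c=np.mean(I,0).astype(np.uint8);cv2.imwrite("pics/s4.png",c)
G=lambda c:cv2.cvtColor(c,6).astype(np.float32)
g=G(c); g0=(G(cv2.imread("pics/s0.png")) if 0 else (G(cv2.imread("pics/scene0.png"))+G(cv2.imread("pics/s1.png")))/2)
print("now");[print(r,g[r,317:338].astype(int).tolist()) for r in range(322,336)]
print("before");[print(r,g0[r,317:338].astype(int).tolist()) for r in range(322,340)]
o=ray("scene",(320,240))[0];print("cam at",o)
E
```

```text
[502.4  93.2 134.6] [-2.000e-04  1.540e-02  9.999e-01 -0.000e+00] [-0.6 -1.  -1.3]
now
322 [110, 110, 110, 104, 97, 101, 107, 105, 105, 104, 105, 106, 107, 108, 109, 105, 108, 122, 137, 145, 148]
323 [112, 113, 111, 108, 103, 106, 107, 107, 108, 108, 109, 109, 110, 111, 110, 110, 105, 107, 126, 140, 148]
324 [110, 113, 111, 108, 104, 106, 110, 110, 110, 109, 109, 109, 110, 109, 112, 113, 107, 104, 107, 123, 138]
325 [108, 106, 102, 100, 97, 107, 110, 109, 110, 108, 109, 109, 108, 110, 109, 111, 108, 105, 103, 108, 124]
326 [97, 94, 89, 87, 91, 105, 109, 108, 108, 109, 108, 110, 109, 108, 109, 104, 106, 113, 110, 104, 109]
327 [86, 85, 83, 83, 90, 104, 106, 110, 109, 109, 109, 110, 107, 106, 102, 90, 98, 119, 120, 113, 106]
328 [80, 86, 85, 84, 90, 104, 110, 109, 107, 106, 107, 104, 101, 100, 91, 82, 91, 118, 127, 121, 110]
329 [98, 108, 92, 85, 88, 104, 108, 105, 102, 102, 99, 95, 91, 89, 85, 82, 87, 103, 117, 122, 117]
330 [124, 131, 101, 79, 84, 98, 100, 97, 94, 89, 85, 86, 85, 83, 84, 82, 85, 90, 104, 120, 121]
331 [140, 138, 103, 79, 76, 88, 90, 87, 85, 85, 84, 84, 86, 87, 85, 86
[... 1642 characters left out ...]
19, 121, 122, 119, 115, 108, 98, 79, 85, 123, 157, 170]
334 [219, 209, 151, 98, 81, 79, 83, 96, 97, 102, 109, 112, 107, 98, 91, 81, 69, 73, 109, 139, 156]
335 [211, 207, 153, 97, 68, 72, 70, 75, 79, 81, 80, 85, 84, 87, 77, 69, 68, 87, 114, 123, 139]
336 [191, 202, 175, 120, 83, 74, 70, 70, 70, 74, 73, 76, 76, 88, 77, 71, 85, 133, 156, 129, 120]
337 [154, 186, 191, 161, 119, 102, 80, 71, 71, 70, 71, 74, 76, 83, 76, 76, 108, 165, 192, 148, 112]
338 [119, 148, 167, 163, 149, 139, 109, 84, 80, 76, 74, 74, 76, 80, 80, 90, 126, 182, 206, 182, 138]
339 [103, 115, 122, 134, 145, 143, 117, 100, 91, 89, 88, 90, 92, 89, 90, 97, 135, 184, 210, 209, 179]
cam at [ 169.86095147 -472.52933056  527.88060494]
```

Blade edge and slot line agree in the same view: row about 329.0 at column 327. The slot is yawed about 0.05 rad further clockwise, so I'm correcting that and lowering gently.

>>> {"method": "arm_command", "body": {
  "steps": [
    [[0,-0.01,0,0,0,0,0.3],[0,0,0,0.02,0,0,0],[0,0,0,0.02,0,0,0]]
  ]
}}

```text
time_s: 9.98
eef_pos: [503.0, 93.2, 132.7]
ee_rot: [0.0, 0.037, 0.999, -0.0]
force: [0.3, -0.2, -1.5]
grip_width: 0.274
grip_force: 59.1
```

>>> {"method": "arm_command", "body": {
  "steps": [
    [[0,0,0,0.02,0,0,0]]
  ]
}}

```text
time_s: 10.1
eef_pos: [503.0, 93.2, 131.7]
ee_rot: [-0.0, 0.038, 0.999, 0.0]
force: [0.2, -0.7, -1.6]
grip_width: 0.273
grip_force: 59.1
```

>>> {"method": "arm_command", "body": {
  "steps": [
    [[0,0,0,0.02,0,0,0]]
  ]
}}

```text
time_s: 10.22
eef_pos: [503.0, 93.2, 130.7]
ee_rot: [-0.0, 0.038, 0.999, 0.0]
force: [-0.2, -0.7, -0.2]
grip_width: 0.278
grip_force: 59.1
```

>>> {"method": "arm_command", "body": {
  "steps": [
    [[0,0,0,0.016,0,0,0]]
  ]
}}

```text
time_s: 10.35
eef_pos: [503.0, 93.2, 129.9]
ee_rot: [0.0, 0.038, 0.999, 0.0]
force: [0.8, 0.7, -2.1]
grip_width: 0.275
grip_force: 59.1
```

```bash
cat > w.py <<'E'
from rig import *
s=sense();print(s["time_s"],"pos",s["eef_pos"].round(1),"F",s["force"].round(1),"T",s["wrist_torque"].round(3),"q6",s["joints"][5].round(3),"phi",(s["joints"][0]-s["joints"][5]).round(4),s["tau"][5].round(3),s["grip_width"].round(3))
E
python3 w.py
```

```text
Traceback (most recent call last):
  File "w.py", line 2, in <module>
    s=sense();print(s["time_s"],"pos",s["eef_pos"].round(1),"F",s["force"].round(1),"T",s["wrist_torque"].round(3),"q6",s["joints"][5].round(3),"phi",(s["joints"][0]-s["joints"][5]).round(4),s["tau"][5].round(3),s["grip_width"].round(3))
                                                                                                                                                                                                                    ^^^^^^^^^^^^^^^^^^^^^
AttributeError: 'float' object has no attribute 'round'
```

```bash
sed -i 's/,s\["grip_width"\].round(3)//' w.py; python3 w.py
```

```text
10.35 pos [503.   93.2 129.9] F [ 0.8  0.7 -2.1] T [ 0.009  0.009 -0.004] q6 -1.541 phi 1.4951 -0.002
```

>>> {"method": "arm_command", "body": {
  "steps": [
    [[0,0,0,0.01,0,0,0.3],[0,0,0,0,0,0,0.3],[0,0,0,0,0,0,0.3]]
  ],
  "squeeze": 70
}}

```text
time_s: 10.72
eef_pos: [502.9, 93.1, 129.4]
ee_rot: [-0.0, 0.106, 0.994, -0.0]
force: [0.1, -0.6, -1.3]
grip_width: 0.272
grip_force: 69.3
```

```bash
python3 w.py
```

```text
10.725 pos [502.9  93.1 129.4] F [ 0.1 -0.6 -1.3] T [-0.23   0.056 -0.022] q6 -1.405 phi 1.3585 -0.469
```

>>> {"method": "arm_command", "body": {
  "steps": [
    [[0,0,0,0,0,0,0.3],[0,0,0,0,0,0,0.3],[0,0,0,0,0,0,0]]
  ]
}}

```text
time_s: 11.1
eef_pos: [503.0, 93.0, 129.4]
ee_rot: [-0.0, 0.15, 0.989, -0.0]
force: [-1.1, -1.5, -1.1]
grip_width: 0.27
grip_force: 69.1
```

```bash
python3 w.py; python3 - <<'E'
from h import *
c=capture("scene")[:,:,::-1].copy();cv2.imwrite("pics/s5.png",c);cv2.imwrite("pics/j.png",crop(c,300,275,60,75,8))
E
```

```text
11.1 pos [503.   93.  129.4] F [-1.1 -1.5 -1.1] T [-0.343  0.097 -0.   ] q6 -1.317 phi 1.2703 0.299
```

View pics/j.png

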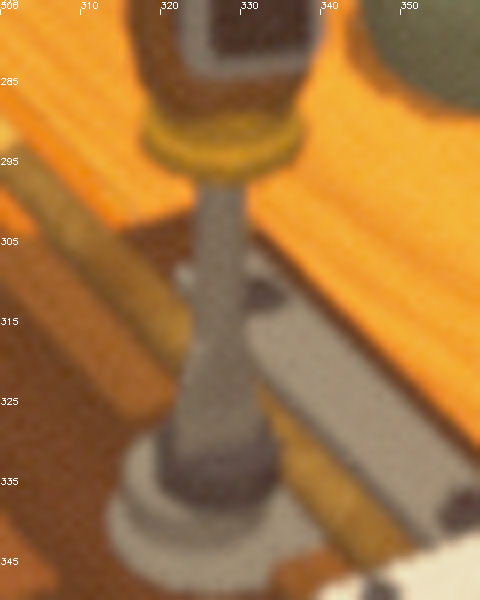

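The scene crop shows the blade seated in the head at about (327,330), with the driver upright. Continuing to turn in small steps, reading torque each time.

>>> {"method": "arm_command", "body": {
  "steps": [
    [[0,0,0,0,0,0,0.3],[0,0,0,0,0,0,0.3],[0,0,0,0,0,0,0]]
  ]
}}

```text
time_s: 11.52
eef_pos: [502.9, 93.0, 129.5]
ee_rot: [-0.0, 0.194, 0.981, -0.0]
force: [-0.9, -1.6, -1.4]
grip_width: 0.273
grip_force: 69.0
```

```bash
python3 w.py; python3 - <<'E'
from h import *
T=[]
for k in range(6): capture("scene"); T.append(np.r_[sense()["wrist_torque"],sense()["force"]])
print(np.mean(T,0).round(3),np.std(T,0).round(3))
E
```

```text
11.525 pos [502.9  93.  129.5] F [-0.9 -1.6 -1.4] T [-0.469  0.143  0.098] q6 -1.227 phi 1.181 0.294
[-0.506  0.166  0.078 -0.72  -1.947 -1.386] [0.049 0.038 0.026 0.533 0.501 0.43 ]
```

>>> {"method": "arm_command", "body": {
  "steps": [
    [[0,-0.004,-0.01,0,0,0,0.3],[0,0,0,0,0,0,0.3],[0,0,0,0,0,0,0]]
  ]
}}

```text
time_s: 12.2
eef_pos: [503.0, 92.8, 129.5]
ee_rot: [-0.0, 0.238, 0.971, 0.0]
force: [-0.8, -1.1, -1.3]
grip_width: 0.273
grip_force: 68.9
```

```bash
cat > w.py <<'E'
from rig import *
import numpy as np
T=[]
for k in range(7):
    capture("scene"); s=sense(); T.append(np.r_[s["wrist_torque"],s["force"],s["joints"][0]-s["joints"][5]])
T=np.array(T);m=T.mean(0);print(round(s["time_s"],2),"T",m[:3].round(3),"F",m[3:6].round(1),"phi",m[6].round(4),"pos",s["eef_pos"].round(1),"sdTz",T[:,2].std().round(3))
E
python3 w.py
```

```text
12.55 T [0.008 0.143 0.042] F [-0.6  0.  -1.8] phi 1.0909 pos [503.   92.7 129.5] sdTz 0.033
```

>>> {"method": "arm_command", "body": {
  "steps": [
    [[0,-0.004,-0.01,0,0,0,0.3],[0,0,0,0,0,0,0.3],[0,0,0,0,0,0,0]]
  ]
}}

```text
time_s: 12.92
eef_pos: [502.9, 92.4, 129.5]
ee_rot: [-0.0, 0.281, 0.96, 0.0]
force: [-0.2, 2.6, -1.7]
grip_width: 0.272
grip_force: 68.9
```

```bash
python3 w.py
```

```text
13.28 T [0.819 0.051 0.037] F [-0.4  3.2 -2.2] phi 1.0009 pos [502.9  92.3 129.5] sdTz 0.026
```

>>> {"method": "arm_command", "body": {
  "steps": [
    [[0,0.004,0.006,0,0,0,0.3],[0,0,0,0,0,0,0.3],[0,0,0,0,0,0,0]]
  ]
}}

```text
time_s: 13.65
eef_pos: [502.9, 92.4, 129.5]
ee_rot: [-0.0, 0.324, 0.946, -0.0]
force: [-0.9, 2.4, -1.7]
grip_width: 0.272
grip_force: 69.0
```

```bash
python3 w.py
```

```text
14.0 T [0.537 0.151 0.077] F [-0.6  2.2 -2.1] phi 0.9106 pos [502.9  92.4 129.5] sdTz 0.02
```

>>> {"method": "arm_command", "body": {
  "steps": [
    [[0,0,0,0,0,0,0.3],[0,0,0,0,0,0,0.3],[0,0,0,0,0,0,0]]
  ]
}}

```text
time_s: 14.38
eef_pos: [502.9, 92.4, 129.5]
ee_rot: [-0.0, 0.366, 0.93, -0.0]
force: [-0.6, 1.7, -1.8]
grip_width: 0.276
grip_force: 69.0
```

```bash
python3 w.py
```

```text
14.72 T [0.419 0.195 0.04 ] F [-0.8  1.7 -2.1] phi 0.8207 pos [502.9  92.4 129.5] sdTz 0.029
```

Still running free at about 0.05 N m. Continuing.

>>> {"method": "arm_command", "body": {
  "steps": [
    [[0,0,0.002,0,0,0,0.3],[0,0,0,0,0,0,0.3],[0,0,0,0,0,0,0]]
  ]
}}

```text
time_s: 15.1
eef_pos: [502.9, 92.4, 129.5]
ee_rot: [-0.0, 0.408, 0.913, -0.0]
force: [-0.9, 0.8, -1.6]
grip_width: 0.273
grip_force: 69.0
```

```bash
python3 w.py
```

```text
15.45 T [0.172 0.339 0.076] F [-1.2  0.8 -2. ] phi 0.7306 pos [503.   92.5 129.5] sdTz 0.028
```

>>> {"method": "arm_command", "body": {
  "steps": [
    [[0,0,0,0,0,0,0.3],[0,0,0,0,0,0,0.3],[0,0,0,0,0,0,0]]
  ]
}}

```text
time_s: 15.82
eef_pos: [502.9, 92.5, 129.5]
ee_rot: [-0.0, 0.448, 0.894, -0.0]
force: [-2.2, 0.3, -2.7]
grip_width: 0.275
grip_force: 68.7
```

```bash
python3 w.py
```

```text
16.18 T [0.005 0.515 0.109] F [-2.2  0.  -1.7] phi 0.6407 pos [502.9  92.5 129.5] sdTz 0.029
```

Torque is starting to climb (0.11). Finer steps from here.

>>> {"method": "arm_command", "body": {
  "steps": [
    [[0,0.004,-0.005,0,0,0,0.2],[0,0,0,0,0,0,0]]
  ]
}}

```text
time_s: 16.42
eef_pos: [502.7, 92.5, 129.5]
ee_rot: [0.0, 0.462, 0.887, 0.0]
force: [-1.1, -1.5, -1.5]
grip_width: 0.274
grip_force: 68.6
```

```bash
python3 w.py
```

```text
16.77 T [-0.038  0.293  0.144] F [-1.7  0.2 -2.2] phi 0.61 pos [502.7  92.5 129.5] sdTz 0.023
```

>>> {"method": "arm_command", "body": {
  "steps": [
    [[0,0,0,0,0,0,0.2],[0,0,0,0,0,0,0]]
  ]
}}

```text
time_s: 17.02
eef_pos: [502.7, 92.5, 129.5]
ee_rot: [0.0, 0.476, 0.88, 0.0]
force: [-1.0, 0.0, -2.4]
grip_width: 0.275
grip_force: 68.6
```

```bash
python3 w.py
```

```text
17.38 T [-0.054  0.27   0.18 ] F [-0.9 -0.5 -2.7] phi 0.58 pos [502.7  92.5 129.5] sdTz 0.034
```

>>> {"method": "arm_command", "body": {
  "steps": [
    [[0,0,0,0,0,0,0.2],[0,0,0,0,0,0,0]]
  ]
}}

```text
time_s: 17.62
eef_pos: [502.7, 92.5, 129.5]
ee_rot: [-0.0, 0.489, 0.872, -0.0]
force: [-0.5, -0.4, -3.7]
grip_width: 0.276
grip_force: 68.6
```

```bash
python3 w.py; python3 w.py
```

```text
17.98 T [-0.085  0.313  0.181] F [-1.1 -0.3 -2.1] phi 0.5501 pos [502.7  92.5 129.5] sdTz 0.028
18.32 T [-0.121  0.355  0.177] F [-1.2 -0.5 -2.2] phi 0.55 pos [502.7  92.5 129.5] sdTz 0.018
```

>>> {"method": "arm_command", "body": {
  "steps": [
    [[0,0,0,0,0,0,0.13],[0,0,0,0,0,0,0]]
  ]
}}

```text
time_s: 18.58
eef_pos: [502.7, 92.5, 129.5]
ee_rot: [-0.0, 0.497, 0.868, -0.0]
force: [-1.4, -2.0, -1.6]
grip_width: 0.275
grip_force: 68.6
```

```bash
python3 w.py; python3 w.py
```

```text
18.93 T [-0.146  0.42   0.188] F [-1.4 -0.7 -3. ] phi 0.5305 pos [502.7  92.5 129.5] sdTz 0.022
19.27 T [-0.139  0.434  0.194] F [-1.7 -0.6 -2.4] phi 0.5305 pos [502.7  92.5 129.5] sdTz 0.035
```

>>> {"method": "arm_command", "body": {
  "steps": [
    [[0,0,0,0,0,0,0.2],[0,0,0,0,0,0,0]]
  ]
}}

```text
time_s: 19.52
eef_pos: [502.6, 92.5, 129.5]
ee_rot: [-0.0, 0.51, 0.86, -0.0]
force: [-2.0, -2.2, -2.0]
grip_width: 0.27
grip_force: 68.6
```

```bash
python3 w.py; python3 w.py
```

```text
19.88 T [-0.163  0.466  0.223] F [-2.1 -0.3 -2.3] phi 0.5005 pos [502.7  92.5 129.5] sdTz 0.03
20.23 T [-0.182  0.518  0.238] F [-2.  -1.1 -2.6] phi 0.5005 pos [502.7  92.5 129.5] sdTz 0.02
```

The cam is tight at about 0.23 N m. I'm easing the windup within the slot play, lifting straight out, then rotating back.

>>> {"method": "arm_command", "body": {
  "steps": [
    [[0,0,0,0,0,0,-0.27],[0,0,0,-0.1,0,0,0],[0,0,0,-0.2,0,0,0],[0,0,0,-0.4,0,0,-0.8],[0,0,0,-0.6,0,0,-1],[0,0,0,-0.6,0,0,-1],[0,0,0,-0.2,0,0,-1],[0,0,0,0,0,0,-1]]
  ]
}}

```text
time_s: 21.22
eef_pos: [503.5, 92.6, 236.8]
ee_rot: [0.002, 0.152, 0.988, 0.0]
force: [-1.0, 0.5, -1.7]
grip_width: 0.273
grip_force: 71.3
```

>>> {"method": "arm_command", "body": {
  "steps": [
    [[0,0,0,0,0,0,-1],[0,0,0,0,0,0,-1],[0,0,0,0,0,0,-0.29],[0,0,0,0,0,0,0]]
  ]
}}

```text
time_s: 21.72
eef_pos: [503.0, 92.6, 235.6]
ee_rot: [0.001, -0.016, 1.0, 0.0]
force: [0.2, 0.0, -0.6]
grip_width: 0.269
grip_force: 71.3
```

```bash
python3 w.py; python3 - <<'E'
from h import *
s=sense();c=capture("scene")[:,:,::-1].copy();cv2.imwrite("pics/s6.png",c)
p=s["eef_pos"]-[0,0,100.1]
print(proj("scene",[p+[0,0,z] for z in(0,15,35)]).round(1).tolist(),s["ee_rot"].round(3))
g=cv2.cvtColor(c,6)
for z in(0,5,15,35):
    u=proj("scene",[p+[0,0,z]])[0];r=int(round(u[1]));x=int(round(u[0]));print(z,r,x-12,g[r,x-12:x+13].tolist())
E
```

```text
22.07 T [-0.001  0.002 -0.01 ] F [-0.1  0.1 -1.5] phi 1.6036 pos [502.7  92.5 234.6] sdTz 0.02
[[328.7, 262.7], [328.9, 252.2], [329.0, 237.7]] [ 0.    -0.017  1.     0.   ]
0 263 317 [169, 166, 168, 167, 164, 138, 114, 107, 112, 113, 113, 119, 124, 133, 141, 146, 153, 164, 162, 169, 171, 174, 173, 169, 169]
5 259 317 [171, 167, 167, 169, 162, 145, 116, 110, 108, 110, 109, 111, 110, 109, 107, 116, 150, 169, 172, 172, 166, 161, 158, 167, 168]
15 252 317 [171, 173, 168, 166, 161, 160, 136, 118, 118, 111, 106, 104, 99, 105, 101, 102, 98, 89, 90, 106, 129, 144, 151, 126, 116]
35 238 317 [104, 126, 143, 157, 159, 156, 151, 137, 114, 108, 109, 113, 108, 107, 100, 101, 102, 120, 137, 149, 164, 171, 170, 173, 175]
```

>>> {"method": "arm_command", "body": {
  "steps": [
    [[0,0,0.4,0,0,0,0],[0,0.04,0.9,0,0,0,0],[0,0.04,0.95,0,0,0,0],[0,0.04,0.95,0,0,0,0],[0,0.04,0.95,0,0,0,0],[0,0,0.95,0,0,0,0],[0,0,0.9,0,0,0,0],[0,0,0.37,0,0,0,0]]
  ]
}}

```text
time_s: 23.12
eef_pos: [483.3, 412.8, 234.0]
ee_rot: [-0.0, -0.018, 1.0, 0.0]
force: [0.2, -0.3, -0.6]
grip_width: 0.272
grip_force: 71.3
```

>>> {"method": "arm_command", "body": {
  "steps": [
    [[0,0,0,0,0,0,0],[0,0,0,0.4,0,0,0],[0,0,0,0.4,0,0,0],[0,0,0,0.2,0,0,0],[0,0,0,0,0,0,0]]
  ]
}}

```text
time_s: 23.75
eef_pos: [484.1, 409.9, 184.3]
ee_rot: [-0.0, -0.016, 1.0, -0.0]
force: [-0.2, -0.4, -0.5]
grip_width: 0.272
grip_force: 71.3
```

```bash
python3 w.py; python3 - <<'E'
from h import *
s=sense();c=capture("scene")[:,:,::-1].copy();cv2.imwrite("pics/s7.png",c)
p=s["eef_pos"]-[0,0,100.1]
g=cv2.cvtColor(c,6)
for z in(4,10,20,35,45,55):
    u=proj("scene",[p+[0,0,z]])[0];r=int(round(u[1]));x=int(round(u[0]));print(z,u.round(1),x-10,g[r,x-10:x+11].tolist())
E
```

```text
24.1 T [ 0.012 -0.019 -0.017] F [-0.2  0.1 -1.1] phi 1.6043 pos [484.1 410.6 185. ] sdTz 0.036
4 [221.1 202.3] 211 [118, 118, 121, 119, 114, 104, 101, 102, 105, 102, 105, 101, 102, 103, 113, 137, 151, 164, 160, 168, 166]
10 [220.8 198.9] 211 [132, 134, 135, 131, 123, 110, 103, 102, 98, 103, 102, 103, 102, 108, 114, 116, 112, 107, 112, 128, 144]
20 [220.4 193.4] 210 [141, 137, 137, 140, 138, 132, 131, 124, 108, 98, 97, 93, 105, 120, 133, 130, 133, 128, 126, 118, 116]
35 [219.7 184.9] 210 [140, 141, 137, 137, 137, 136, 117, 109, 107, 102, 96, 107, 123, 135, 133, 133, 130, 128, 127, 122, 121]
45 [219.2 179.2] 209 [138, 139, 138, 137, 137, 137, 137, 113, 106, 103, 99, 102, 114, 128, 123, 115, 113, 125, 130, 125, 124]
55 [218.7 173.4] 209 [140, 136, 137, 136, 134, 132, 117, 105, 104, 105, 101, 101, 108, 98, 95, 87, 84, 76, 91, 98, 113]
```

>>> {"method": "arm_command", "body": {
  "steps": [
    [[0,0,0.01,0.2,0,0,0],[0,0,0,0.15,0,0,0],[0,0,0,0.15,0,0,0],[0,0,0,0,0,0,0]]
  ]
}}

```text
time_s: 24.65
eef_pos: [483.7, 410.9, 158.6]
ee_rot: [-0.001, -0.017, 1.0, -0.0]
force: [0.5, 0.2, -1.7]
grip_width: 0.27
grip_force: 71.3
```

>>> {"method": "arm_command", "body": {
  "steps": [
    [[0,0,0,0.2,0,0,0],[0,0,0,0.25,0,0,0],[0,0,0,0.25,0,0,0],[0,0,0,0.2,0,0,0],[0,0,0,0.08,0,0,0],[0,0,0,0.04,0,0,0]]
  ]
}}

```text
time_s: 25.4
eef_pos: [484.0, 411.1, 108.4]
ee_rot: [0.0, -0.017, 1.0, 0.0]
force: [-1.1, 1.0, -0.9]
grip_width: 0.274
grip_force: 71.3
```

```bash
python3 w.py
```

```text
25.75 T [ 0.009 -0.012  0.01 ] F [-0.   0.3 -1.2] phi 1.6045 pos [484.  411.1 108.8] sdTz 0.019
```

Fully in the hole with no contact force. Now the last 2.5 mm, then release gently.

>>> {"method": "arm_command", "body": {
  "steps": [
    [[0,0,0,0.03,0,0,0],[0,0,0,0.02,0,0,0],[0,0,0,0,0,0,0]]
  ],
  "squeeze": 30
}}

```text
time_s: 26.12
eef_pos: [484.0, 411.1, 106.2]
ee_rot: [0.0, -0.017, 1.0, 0.0]
force: [-0.3, -0.9, 1.5]
grip_width: 0.272
grip_force: 71.8
```

>>> {"method": "arm_command", "body": {
  "steps": [
    [[0.35,0,0,0,0,0,0],[0.45,0,0,0,0,0,0],[0.6,0,0,0,0,0,0],[0.6,0,0,0,0,0,0],[0.6,0,0,-0.2,0,0,0],[0.6,0,0,-0.6,0,0,0],[0.6,0,0,-0.9,0,0,0],[0.6,0,0,-0.9,0,0,0]]
  ]
}}

```text
time_s: 27.12
eef_pos: [483.8, 411.0, 238.2]
ee_rot: [0.0, -0.017, 1.0, 0.0]
force: [-0.0, 0.4, 0.4]
grip_width: 0.6
grip_force: 0.0
```

>>> {"method": "arm_command", "body": {
  "steps": [
    [[0.6,0,0,-0.5,0,0,0],[0.6,0.9,0,0,0,0,0],[0.6,0.9,0,0,0,0,0],[0.6,0.9,0,0,0,0,0],[0.6,0,0,0,0,0,0]]
  ]
}}

```text
time_s: 27.75
eef_pos: [346.8, 406.8, 262.4]
ee_rot: [0.0, -0.018, 1.0, 0.0]
force: [1.1, 0.4, 0.8]
grip_width: 0.601
grip_force: 0.0
```

```bash
python3 - <<'E'
from h import *
t=capture("top")[:,:,::-1].copy();c=capture("scene")[:,:,::-1].copy();cv2.imwrite("pics/t9.png",t);cv2.imwrite("pics/s9.png",c)
s=sense();print(s["time_s"],s["eef_pos"].round(1),s["force"].round(1))
a=cv2.imread("pics/scene0.png").astype(int);g=c.astype(int)
def dif(n,x,y,w,h): d=np.abs(g-a)[y:y+h,x:x+w].max(2);print(n,d.mean().round(1),(d>50).mean().round(3))
dif("driver handle",204,160,32,52);dif("block",190,215,70,40);dif("jar",342,233,44,58);dif("ferr a",389,270,14,30);dif("ferr b",397,288,16,28);dif("jig plate",340,335,45,45)
# brass shoulder centroid before/after
for n,i in(("0",a),("9",g)):
    h=cv2.cvtColor(i.astype(np.uint8),40);m=cv2.inRange(h,(20,120,90),(35,255,255))[195:225,200:240];print(n,m.sum()//255,np.argwhere(m).mean(0).round(1) if m.any() else None)
# bamboo end vs plate in top, rows 264-270
gt=cv2.cvtColor(t,6);g1=cv2.cvtColor(cv2.imread("pics/t1.png"),6)
for q in(g1,gt): print(q[264:271,405:426].mean(0).astype(int).tolist()); print(q[264:270,322:342].mean(0).astype(int).tolist()); print(q[258:282,385].tolist())
E
```

```text
27.85 [349.3 406.7 261.9] [ 0.4 -0.2 -0.3]
driver handle 4.9 0.0
block 8.2 0.025
jar 4.2 0.0
ferr a 4.5 0.0
ferr b 4.6 0.0
jig plate 5.6 0.002
0 36 [18.2 22.4]
9 31 [18.6 22.4]
[124, 121, 120, 121, 119, 119, 118, 118, 117, 119, 121, 122, 123, 121, 113, 99, 87, 104, 147, 179, 191]
[126, 127, 127, 126, 126, 125, 124, 124, 120, 110, 104, 110, 121, 125, 126, 127, 129, 131, 131, 131]
[201, 202, 201, 202, 194, 171, 123, 114, 136, 147, 136, 115, 98, 102, 115, 122, 128, 129, 123, 117, 111, 108, 102, 98]
[125, 123, 122, 122, 122, 121, 120, 121, 121, 121, 122, 123, 124, 122, 115, 101, 89, 108, 151, 184, 196]
[131, 130, 131, 130, 129, 129, 129, 127, 122, 112, 101, 109, 120, 124, 123, 126, 129, 131, 131, 131]
[206, 207, 209, 208, 201, 176, 139, 137, 149, 147, 122, 96, 92, 101, 112, 118, 118, 124, 126, 122, 124, 116, 109, 103]
```

The pixel checks show the driver standing as before and the bystanders unmoved. The bamboo is shifted against the fence and its end is still at the plate, so I'm handing in.

```bash
python3 -c "
from rig import *
print(finish_job())"
```

```text
the job is handed in; nothing more can be done
None
```

The job is handed in at about 28 s with no verdict shown: the bamboo bears on the guide plate and is clamped against the fence at about 0.23 N m, just above the stated tight range of 0.15–0.22, and I had no direct check for crushing; the driver is back upright in its hole, the ferrules and jar are unmoved, and the purple decoy fell over during the early moves, cause unknown.

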